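# Lower the ratchet hold-down arm onto the mortar cube

## Robot

A 6-joint arm with a two-finger parallel gripper is mounted at the origin on a cart in front of the work surface, level with it; the furniture and walls round the work are solid. World frame = base frame: x ahead of the robot, y to its left, z up, the work surface at z = 0. Lengths are in m, angles in degrees, forces in N, time in s.
With the tool pointing down it reaches from about 0.25 to 0.725 m from the base axis. Payload 9.7 kg.
Tool frame: the origin (TCP) lies between the finger pads; the fingertips stand 17 mm ahead of it and the grasp point (between the pads) lies 2 mm behind it; z points along the fingers, y is the direction in which the jaws open and shut (so a half turn about z gives the same grasp; the last joint's range is limited). The gripper opens to 85 mm and grips with 20 to 120 N. Pads are 22 mm wide; open, the fingers measure 114 mm over their backs; the gripper's body (76 mm by 85 mm) begins 54 mm behind the grasp point. The pads swing forward as they close: fully open they stand 13 mm farther back than shut.
Start: joints at [0, 4.979, 10.078, 95.1, 0, 90], TCP at [0.55, -0, 0.248] pointing down, gripper open.
Joint ranges: [-179.16, 179.16], [-48.56, 103.87], [-65.8, 70.77], [-126.05, 130.52], [-82.76, 87.17], [-180, 180]. Speed limits (degrees/s): [127.2, 127.2, 147.25, 180, 180, 180].

## Interface

Orientations are given as [roll, pitch, yaw] about the fixed x, y, z axes, in that order (R = Rz(yaw) Ry(pitch) Rx(roll)).
In Python, from workcell import monitor, cams, order gives the robot as it stands. The module is installed in compiled form; this text tells all that it offers.
- The arm moves only by the shell command python3 -m handwheel 'ROWS' [OPENING] [FORCE]. ROWS is JSON, a list of rows, each a list of 6 numbers: the shift along the tool's x, y, z in m, then the turn, a rotation vector about the tool's x, y, z in degrees. In form: [[tx, ty, tz, wx, wy, wz], ...]. A call has exactly 8 rows; each row shifts and turns the commanded pose from where the row before left it, along the tool's axes as they then stand; what a row does not reach is not made up. A row lasts 1/12 s, in which the tool goes at most 41.7 mm and 7.16 degrees, less where a joint would pass 70% of its speed; a pose out of reach is approached as far as the arm can. A call is refused whole if a number of a shift passes 0.0417 or a number of a turn 7.16, either way. A call with a gripper value outside its range is refused whole. OPENING is the opening, from -1 (shut) to 1 (fully open), set as the call begins (- or left out, the last holds). The fingers move at their own pace and stop on an object; FORCE is the grip in N (left out, the last holds). Time passes only in rows, so rows that do not move let the fingers close, or fill a call up. It gives the time, the measured TCP pose, the force and the opening at its end, in the units of the state.
- monitor.get_obs(): the state, without advancing time (a new reading comes with each control period).
- cams.camera(name): name is "scene" or "side" or "wrist"; returns a dict with "img" (400x640x3 uint8, red, green, blue), "depth" (400x640 float32, m along the optical axis (not along the pixel's ray), 0 where there is no reading), "fx", "fy", "cx", "cy" (pixels), "rvec" (rotation vector, rad) and "tvec" (3), from world to camera coordinates, as OpenCV has them; the wrist camera has in their place "tool_from_camera" (4x4, takes a point from camera to tool coordinates, whose origin is the TCP and whose axes are the flange's). Camera axes: x right, y down, z forward; pixel columns grow to the right and rows downward; lengths in m; the calibration is good to about 2 mm. A picture is of the moment at which its call begins: read the wrist's pose just before it.
- order.job_done(): hands the job in, once; it reports no verdict.
The state is a dict: "time": time; "q": joint angles; "qd": joint speeds; "joint_efforts": joint torques, N m; "ee_pos": TCP position; "tcp_rot": TCP orientation; "wrist_force": force on the tool from outside, world axes, zero at the start; "torque": the same for the moment, N m; "opening": finger opening in m.
Only numpy, scipy, OpenCV 4.12 (cv2) and the standard library are available. Lean on these libraries where they do the work, as an engineer would, in place of code of your own. Each camera call takes 0.05 s, during which the arm holds its last target. There are 200 camera calls.

## Task

The hold-down arm of the bench fixture is propped up by its ratchet pawl. Press the pawl's tail down until it stops, so that the pawl is clear of the teeth, and then push the arm down by its crossbar until its rubber foot rests on the mortar cube in the fixture, and leave both so, touching nothing. Only touch and push: lift nothing, never force the arm against the engaged pawl, keep the cube in its place, and leave the three things standing in front of the fixture alone.

Things in the scene. Friction and masses are not known exactly. Their poses are not given: they have to be found in the camera images.
- fixture: grey plate 100 x 340 x 12 mm fixed to the worktop, with brackets for arm and pawl (pawl's 156 mm high) and low guides round the cube. Origin: centre of its underside; x away from the robot, y along the plate (to the left at yaw 0), z up. Arm and pawl move in its y-z plane at x = 0. Pivots (mm): arm y -25, z 90; pawl y -100, z 144. Cube at y +85
- hold_arm (a joint): arm's angle about its pivot (axis along the fixture's x), rad: 0 = raised, rising 0.75 rad above level towards the fixture's +y; grows as it goes down; 0.75 = level, foot on the cube; stop 0.765. Stiff hinge: stays where it is left, 4 to 6 N down on the crossbar move it. Engaged pawl leaves it 0.06 rad of play
- pawl (a joint): angle of the pawl, rad: 0 = engaged in the teeth; grows as its tail is pressed down; clear of the teeth from about 0.13; stop at 0.26 (tail about 16 mm lower). Stiff pivot without a spring: about 2 to 4 N on the tail move it and it stays where it is left
- pawl_tail (a point): middle of the top face of the pawl's tail, a flat dark steel pad 36 mm (fixture's x) by 30 mm (y) with three ridges, 60 mm from the pawl's pivot on the fixture's -y side, 160 mm above the worktop while engaged. Pressed downwards from above
- crossbar (a point): centre of the crossbar at the arm's free end: black round bar 20 mm in diameter, 84 mm long along the fixture's x, 190 mm from the arm's pivot; pushed down on top. About 215 mm above the worktop when raised, 90 mm when down
- pivot_of_arm (a point): the arm's pivot, 90 mm above the worktop; the crossbar's centre moves in an arc of 190 mm radius about it
- foot (a point): middle of the underside of the arm's round rubber foot, 26 mm in diameter, on a screw 110 mm along the arm
- clamped_cube: loose grey mortar cube, 40 mm, between the low guides on the fixture's plate, under the foot; origin at the centre of its underside, 12 mm above the worktop
- spare_cube: loose grey mortar cube, 40 mm, on the worktop in front of the fixture; leave alone. Origin: centre of its underside
- crucible: small white crucible, 44 mm across, 37 mm high, on the worktop in front of the fixture; leave alone. Origin: centre of its underside
- tin: round white-lidded sample tin, 60 mm across, 40 mm high, on the worktop in front of the fixture; leave alone. Origin: centre of its underside
Things that resemble listed ones, but are neither listed nor needed, are in the scene too. What is shaped like the clamped_cube but pink or turquoise is not meant.

How it is judged (in metres and radians):
On the way, in this order (a step that is already met when the one before it is completed fails the run):
1. the pawl is pressed clear of the teeth while the arm is still raised (value of joint pawl above 0.16 rad and value of joint hold_arm below 0.12 rad), for 0.1 s.
2. the arm is pushed down until its foot rests on the cube (value of joint hold_arm above 0.732 rad and value of joint pawl above 0.13 rad), for 0.2 s.
At the end, for the whole second after the job is handed in: The arm is down (joint above 0.732 rad, its foot within 2 mm of the cube's top or on it) and at rest, the pawl is still clear of the teeth (above 0.13 rad), the cube stands flat within 8 mm of where it was, and the three bystanders are within 15 mm of where they stood (all of step 2 and velocity of joint hold_arm below 0.02 rad/s and z of clamped_cube in the frame of fixture between 0.009 and 0.015 m and distance of clamped_cube from where it was at the start of the episode below 0.008 m and angle between clamped_cube's own z axis and vertical below 0.08 rad and distance of each of spare_cube, crucible, tin from where it was at the start of the episode below 0.015 m); the robot touches nothing.
It fails at once if the arm is forced down against the engaged pawl (value of joint hold_arm above 0.12 rad and value of joint pawl below 0.08 rad).
It fails at once if the mortar cube in the fixture is lifted or taken out (height (world z) of clamped_cube above 0.02 m or distance of clamped_cube from where it was at the start of the episode above 0.012 m).
It fails at once if a bystander is lifted or pushed away (distance of any of spare_cube, crucible, tin from where it was at the start of the episode above 0.02 m).
It also fails if it takes over 42 s, if anything falls off the work surface, if the arm or the gripper's body presses on something with over 40 N, if the wrist force passes 120 N, or if a joint passes its speed limit or range.

## Working session

There is one attempt and no reset: what is moved stays moved. The work goes in short steps, Python scripts to look and compute and a shell command to move; the robot and the scene stay as the last step left them, time stands still between calls to the robot, and variables do not carry over. Pictures are saved under pics/ and viewed, about 8 in all and at most 12, crops included, and the job is handed in when it is done.

```bash
mkdir -p pics
cat > h.py <<'E'
import numpy as np, cv2
from workcell import monitor, cams, order
def snap(n):
    c=cams.camera(n); 
    if 'rvec' in c:
        R=cv2.Rodrigues(np.array(c['rvec'],float))[0]; c['R']=R; c['t']=np.array(c['tvec'],float).ravel()
    return c
def cloud(c):
    v,u=np.mgrid[:400,:640]; d=c['depth']
    p=np.stack([(u-c['cx'])/c['fx']*d,(v-c['cy'])/c['fy']*d,d],-1)
    w=(p-c['t'])@c['R']; w[d<=0]=np.nan
    return w
E
python3 - <<'E'
from h import *
for n in('scene','side'):
    c=snap(n); cv2.imwrite(f'pics/{n}0.png',c['img'][...,::-1]); np.save(f'pics/{n}0.npy',cloud(c))
    print(n,-c['R'].T@c['t'],c['R'][2],c['fx'])
o=monitor.get_obs();print(o)
E
```

```text
scene [ 0.19620086 -0.63499068  0.76783867] [ 0.3367089   0.68237575 -0.64883777] 442.83960989301505
side [0.43883855 0.95694419 0.87778822] [ 0.09004142 -0.79473875 -0.60023568] 491.93414622967686
{'time': 0.1, 'q': array([5.33475690e-04, 5.00872487e+00, 1.00369856e+01, 9.50989448e+01,
       5.07856443e-04, 9.00005934e+01]), 'qd': array([ 0.01078699, -0.16316005,  0.05359432, -0.04427764,  0.03511434,
       -0.10739565]), 'joint_efforts': array([ 5.47294949e-04, -5.21561801e+01,  4.65652657e+01,  1.59993977e-02,
       -1.19309320e-06, -5.24902489e-06]), 'ee_pos': array([5.49808597e-01, 7.49470643e-06, 2.47628513e-01]), 'tcp_rot': array([-1.79929316e+02, -5.07124034e-04,  8.99999395e+01]), 'wrist_force': array([0.90777562, 0.36088773, 0.62363799]), 'torque': array([-0.00559622,  0.00376428, -0.02988146]), 'opening': 0.08555852162511227}
```

View pics/scene0.png

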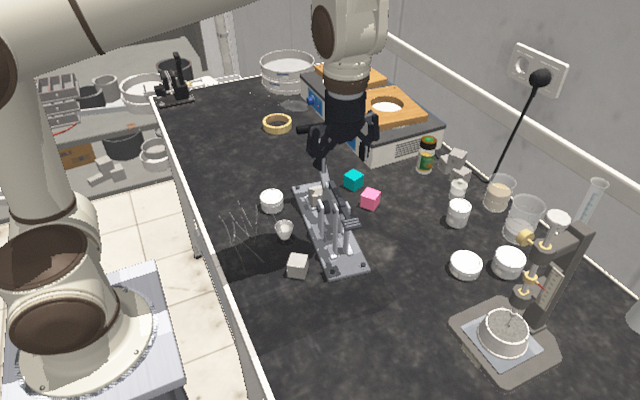

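View pics/side0.png

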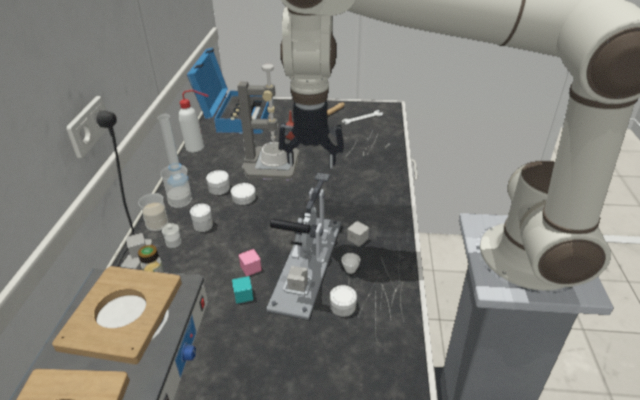

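The fixture plate runs from about (295,185) to (368,270) in scene and from (340,225) to (275,310) in side. The black crossbar is at side (290,226), close to the gripper, and the tail pad is at side (322,178). Next I fit the plate from depth.

```bash
python3 - <<'E'
from h import *
for n,(u0,u1,v0,v1) in dict(scene=(270,390,170,290),side=(250,360,160,330)).items():
    w=np.load(f'pics/{n}0.npy'); im=cv2.imread(f'pics/{n}0.png'); P=w[v0:v1,u0:u1].reshape(-1,3)
    m=(P[:,2]>.009)&(P[:,2]<.016)
    h=np.zeros((400,500),np.uint8) # 2mm grid
    ij=((P[m][:,:2]-[.2,-.5])/.002).astype(int); ok=((ij>=0)&(ij<[400,500])).all(1); h[ij[ok,0],ij[ok,1]]=255
    h=cv2.morphologyEx(h,cv2.MORPH_CLOSE,np.ones((5,5)))
    nl,L,st,_=cv2.connectedComponentsWithStats(h); k=1+st[1:,4].argmax()
    q=np.argwhere(L==k).astype(np.float32)*.002+[.2,-.5]
    r=cv2.minAreaRect(q.astype(np.float32)); print(n,'plate',r, cv2.boxPoints(r).round(3).tolist())
    # high points
    P=w.reshape(-1,3)
    img=im.reshape(-1,3).max(1)
    for lo,hi in((.14,.17),(.195,.235)):
        m=(abs(P[:,0]-.55)<.2)&(abs(P[:,1])<.3)&(P[:,2]>lo)&(P[:,2]<hi)
        g=np.zeros(400*640,np.uint8); g[m]=1
        nl,L,st,ce=cv2.connectedComponentsWithStats(g.reshape(400,640))
        for k in range(1,nl):
            if st[k,4]>15:
                Q=w[L==k]; print(lo,ce[k].round(),st[k,4],Q.mean(0).round(3),Q.min(0).round(3),Q.max(0).round(3),im[L==k].mean().round())
E
python3 -c "
import cv2
a=cv2.imread('pics/scene0.png')[100:290,250:400];b=cv2.imread('pics/side0.png')[120:320,240:380]
import numpy as np
a=cv2.resize(a,(450,570));b=cv2.resize(b,(350,570)[:2] if 0 else (350,500));b=cv2.copyMakeBorder(b,0,70,0,0,0);cv2.imwrite('pics/crop.png',np.hstack([a,b]))"
```

```text
scene plate ((0.5559592843055725, 0.0783982053399086), (0.34435757994651794, 0.10158953815698624), 80.86284637451172) [[0.4779999852180481, -0.08399999886751175], [0.5789999961853027, -0.10000000149011612], [0.6330000162124634, 0.23999999463558197], [0.5329999923706055, 0.25600001215934753]]
0.14 [314. 162.] 16 [0.56  0.158 0.146] [0.556 0.152 0.141] [0.564 0.163 0.152] 34.0
0.14 [324. 174.] 80 [0.561 0.105 0.148] [0.551 0.092 0.14 ] [0.574 0.123 0.163] 151.0
0.14 [343. 208.] 622 [ 0.538 -0.031  0.159] [ 0.513 -0.096  0.14 ] [0.561 0.082 0.168] 105.0
0.195 [318. 123.] 27 [0.586 0.189 0.23 ] [0.576 0.184 0.228] [0.598 0.196 0.232] 59.0
0.195 [302. 129.] 103 [0.545 0.192 0.225] [0.532 0.185 0.214] [0.564 0.204 0.233] 41.0
side plate ((0.5558047294616699, 0.0778951346874237), (0.3427966237068176, 0.10156834870576859), 80.66500854492188) [[0.4779999852180481, -0.08299999684095383], [0.578000009059906, -0.0989999994635582], [0.6340000033378601, 0.23899999260902405], [0.5329999923706055, 0.2549999952316284]]
0.14 [316. 192.] 414 [ 0.54  -0.015  0.157] [ 0.513 -0.097  0.14 ] [0.561 0.067 0.168] 98.0
0.14 [296. 239.] 86 [0.568 0.154 0.152] [0.557 0.142 0.142] [0.58  0.169 0.166] 81.0
0.195 [290. 225.] 388 [0.574 0.196 0.225] [0.532 0.178 0.211] [0.616 0.208 0.232] 52.0
```

View pics/crop.png

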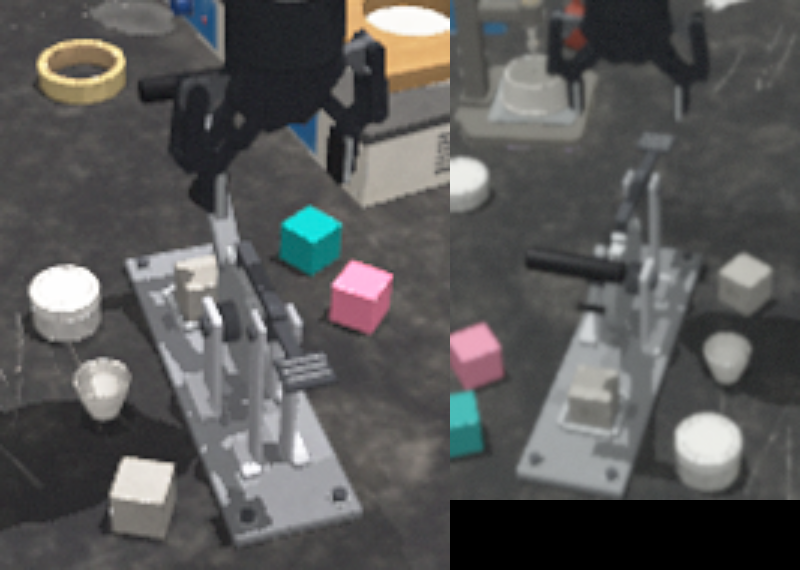

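Both views agree: plate centre (0.556, 0.078), yaw about -9.2°. That predicts the crossbar at (0.574, 0.190), measured (0.574, 0.196), and the tail at (0.530, -0.080, 0.160). Tool x is world y, tool y is world x, and tool z points down. I'll shut the gripper and move above the tail.

```bash
python3 -m handwheel '[[-0.02,-0.005,0,0,0,0],[-0.02,-0.005,0,0,0,0],[-0.02,-0.005,0,0,0,0],[-0.02,-0.005,0,0,0,0],[0,0,0.015,0,0,0],[0,0,0.015,0,0,0],[0,0,0.01,0,0,0],[0,0,0,0,0,0]]' -1
python3 - <<'E'
from h import *
o=monitor.get_obs();print(o['ee_pos'],o['wrist_force'],o['opening'])
c=snap('scene');w=cloud(c);np.save('pics/s1.npy',w)
cv2.imwrite('pics/s1.png',cv2.resize(c['img'][100:290,260:410,::-1],(450,570)))
E
```

```text
time: 0.77
ee_pos: [0.5291, -0.0799, 0.2057]
tcp_rot: [-179.8, -0.0, 90.0]
wrist_force: [0.7, -0.8, -0.0]
opening: -0.0003
[ 0.52908409 -0.07991673  0.20573288] [ 0.71592368 -0.81647312 -0.03363157] -0.00026758425768245964
```

View pics/s1.png

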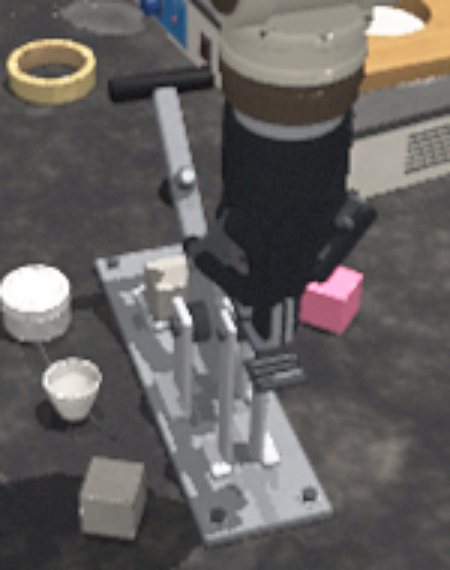

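The shut fingertips are right above the ridged tail pad (crop 275,370), about 29 mm up, and the arm is still raised. Descending.

```bash
python3 -m handwheel '[[0,0.001,0.004,0,0,0],[0,0,0.004,0,0,0],[0,0,0.004,0,0,0],[0,0,0.004,0,0,0],[0,0,0.004,0,0,0],[0,0,0.003,0,0,0],[0,0,0.003,0,0,0],[0,0,0.002,0,0,0]]'
python3 -m handwheel '[[0,0,0.001,0,0,0],[0,0,0.001,0,0,0],[0,0,0.001,0,0,0],[0,0,0.001,0,0,0],[0,0,0.001,0,0,0],[0,0,0.001,0,0,0],[0,0,0.001,0,0,0],[0,0,0.001,0,0,0]]'
```

```text
time: 1.48
ee_pos: [0.5309, -0.08, 0.1799]
tcp_rot: [-180.0, -0.0, 90.0]
wrist_force: [-0.2, 0.1, -0.8]
opening: 0.0
time: 2.15
ee_pos: [0.5311, -0.0803, 0.1725]
tcp_rot: [180.0, 0.0, 90.0]
wrist_force: [0.1, -3.1, 3.0]
opening: -0.0002
```

```bash
python3 -m handwheel '[[0,0,0.001,0,0,0],[0,0,0.001,0,0,0],[0,0,0.001,0,0,0],[0,0,0.001,0,0,0],[0,0,0.001,0,0,0],[0,0,0.001,0,0,0],[0,0,0.001,0,0,0],[0,0,0.001,0,0,0]]'
python3 -m handwheel '[[0,0,0.001,0,0,0],[0,0,0.001,0,0,0],[0,0,0.001,0,0,0],[0,0,0.001,0,0,0],[0,0,0,0,0,0],[0,0,0,0,0,0],[0,0,0,0,0,0],[0,0,0,0,0,0]]'
```

```text
time: 2.82
ee_pos: [0.531, -0.08, 0.1642]
tcp_rot: [-180.0, 0.0, 90.0]
wrist_force: [-0.1, -3.4, 2.8]
opening: -0.0
time: 3.48
ee_pos: [0.5312, -0.0801, 0.1624]
tcp_rot: [179.9, 0.0, 90.0]
wrist_force: [-4.8, -2.9, 17.2]
opening: 0.0
```

The force rose to 17 N after about 16 mm of travel, so the pawl is at its stop. I'll withdraw and check.

```bash
python3 -m handwheel '[[0,0,-0.005,0,0,0],[0,0,-0.01,0,0,0],[0,0,-0.02,0,0,0],[0,0,-0.03,0,0,0],[0,0,-0.03,0,0,0],[0,0,-0.03,0,0,0],[0,0,0,0,0,0],[0,0,0,0,0,0]]'
python3 - <<'E'
from h import *
ims=[]
for n,(u0,u1,v0,v1) in dict(scene=(270,390,110,290),side=(250,370,140,320)).items():
    c=snap(n);w=cloud(c);im=c['img'][...,::-1]
    ims.append(cv2.resize(im[v0:v1,u0:u1],(400,600)))
    r=(w[...,:2]-[.556,.078]);a=np.deg2rad(-9.2)
    x=r[...,0]*np.cos(a)+r[...,1]*np.sin(a); y=-r[...,0]*np.sin(a)+r[...,1]*np.cos(a)
    m=(abs(x)<.02)&(y<-.14)&(y>-.18)&(w[...,2]>.12)&(w[...,2]<.19)
    print(n,'tail',m.sum(),np.median(x[m]),np.median(y[m]),np.median(w[m],0))
    m=(abs(x)<.05)&(abs(y-.115)<.03)&(w[...,2]>.19)&(w[...,2]<.25)
    if m.sum(): print('bar',m.sum(),x[m].min(),x[m].max(),np.median(y[m]),y[m].min(),y[m].max(),w[m][:,2].max(),np.median(w[m],0))
cv2.imwrite('pics/s2.png',np.hstack(ims))
E
```

```text
time: 4.15
ee_pos: [0.5316, -0.0797, 0.2871]
tcp_rot: [179.8, -0.0, 90.0]
wrist_force: [0.2, 0.3, -0.2]
opening: 0.0004
scene tail 247 0.000606029771003342 -0.16164417554759536 [ 0.53082269 -0.08148445  0.14545539]
bar 391 -0.041762625423936744 0.04219878824917714 0.10773067985860257 0.08506842854503621 0.12208753313346224 0.2328251759177552 [0.57046753 0.18421255 0.22268443]
side tail 80 -0.0005068961403295741 -0.15480325138611603 [ 0.53069303 -0.07525325  0.14601842]
bar 386 -0.04170845078507604 0.04276878343626864 0.12054248094612224 0.10691722976079397 0.12688915970291156 0.23238973497679438 [0.57363161 0.19595389 0.22599835]
```

View pics/s2.png

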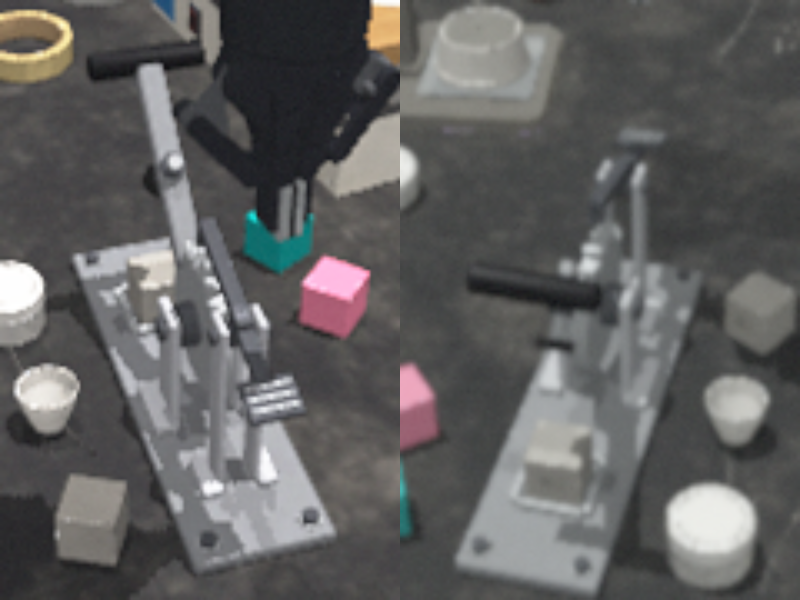

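The tail is now at z 0.145, about 15 mm lower, so the pawl is at its stop. The arm is still raised with its bar top at z 0.232, and the cube and bystanders are in place. Next, move above the crossbar at (0.574, 0.190).

```bash
python3 -m handwheel '[[0.02,0.003,0,0,0,0],[0.04,0.006,0,0,0,0],[0.04,0.006,0,0,0,0],[0.04,0.007,0,0,0,0],[0.04,0.007,0,0,0,0],[0.04,0.006,0,0,0,0],[0.03,0.005,0,0,0,0],[0.02,0.003,0,0,0,0]]'
python3 -m handwheel '[[0,0,0.006,0,0,0],[0,0,0.006,0,0,0],[0,0,0.006,0,0,0],[0,0,0.004,0,0,0],[0,0,0.004,0,0,0],[0,0,0.002,0,0,0],[0,0,0,0,0,0],[0,0,0,0,0,0]]'
```

```text
time: 4.92
ee_pos: [0.5735, 0.1932, 0.2832]
tcp_rot: [-179.8, 0.0, 90.1]
wrist_force: [-0.3, -0.4, -0.1]
opening: 0.0003
time: 5.58
ee_pos: [0.574, 0.1895, 0.2575]
tcp_rot: [180.0, -0.0, 90.0]
wrist_force: [0.0, 0.1, -0.0]
opening: 0.0
```

```bash
python3 -m handwheel '[[0,0,0.003,0,0,0],[0,0,0.003,0,0,0],[0,0,0.003,0,0,0],[0,0,0.002,0,0,0],[0.003,0.0005,0.0036,0,0,0],[0.003,0.0005,0.0036,0,0,0],[0.003,0.0005,0.0036,0,0,0],[0.003,0.0005,0.0036,0,0,0]]'
```

```text
time: 6.25
ee_pos: [0.576, 0.2023, 0.2322]
tcp_rot: [180.0, -0.0, 90.0]
wrist_force: [-1.0, -1.4, 4.1]
opening: 0.0005
```

Run:
```python
from h import *
ims=[]
for n,(u0,u1,v0,v1) in dict(scene=(270,390,90,270),side=(250,370,140,320)).items():
    c=snap(n);ims.append(cv2.resize(c['img'][v0:v1,u0:u1,::-1],(400,600)))
cv2.imwrite('pics/s3.png',np.hstack(ims))
```

```text
(no output)
```

View pics/s3.png

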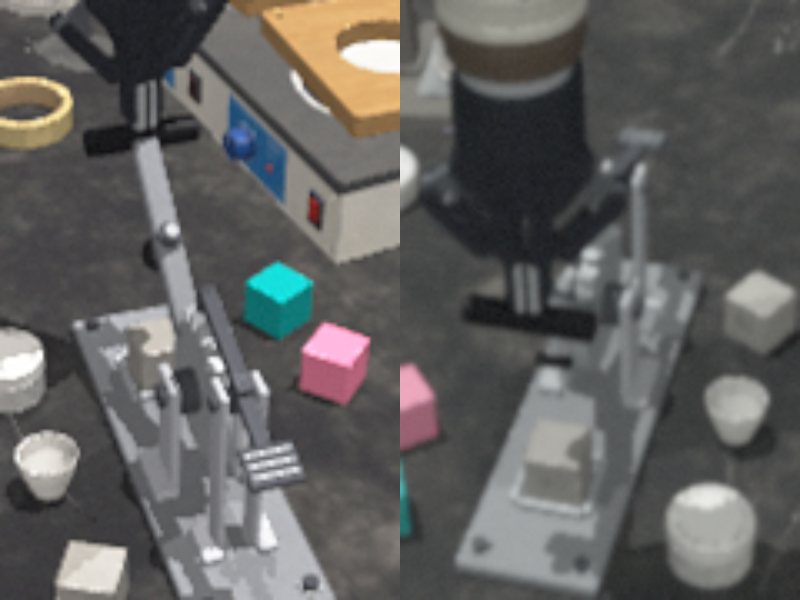

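The tip sits mid-bar, the bar is moving with 4 N, and the arm drop matches the arc. I check that nothing tall stands beside the rest of the path.

```bash
python3 - <<'E'
from h import *
for n in('scene','side'):
    w=cloud(snap(n)).reshape(-1,3)
    m=(w[:,2]>.045)&(w[:,2]<.16)&(w[:,1]>.1)&(w[:,1]<.36)&(w[:,0]>.62)&(w[:,0]<.9)
    q=w[m]; print(n,m.sum(), q[q[:,0].argsort()[:5]] if len(q) else '')
E
python3 -m handwheel '[[0.0026,0.0004,0.0039,0,0,0],[0.0026,0.0004,0.0039,0,0,0],[0.0026,0.0004,0.0039,0,0,0],[0.0026,0.0004,0.0039,0,0,0],[0.0022,0.0004,0.0042,0,0,0],[0.0022,0.0004,0.0042,0,0,0],[0.0022,0.0004,0.0042,0,0,0],[0.0022,0.0004,0.0042,0,0,0]]'
```

```text
scene 2502 [[0.68207853 0.18203503 0.04513035]
 [0.68289059 0.18370883 0.04708646]
 [0.68449599 0.18086094 0.04514458]
 [0.68718503 0.20279453 0.04624237]
 [0.69316924 0.19663224 0.0450857 ]]
side 3651 [[0.67546241 0.10303702 0.04507631]
 [0.76396422 0.26437796 0.05096936]
 [0.76408585 0.25923267 0.04504603]
 [0.76427513 0.26634754 0.05968791]
 [0.76442472 0.26229423 0.05179805]]
time: 7.12
ee_pos: [0.5794, 0.2226, 0.2005]
tcp_rot: [179.9, -0.2, 90.0]
wrist_force: [-2.3, 5.2, 8.7]
opening: 0.0
```

```bash
python3 -m handwheel '[[0.0018,0.0003,0.0043,0,0,0],[0.0018,0.0003,0.0044,0,0,0],[0.0018,0.0003,0.0044,0,0,0],[0.0018,0.0003,0.0044,0,0,0],[0.0014,0.0002,0.0045,0,0,0],[0.0014,0.0002,0.0046,0,0,0],[0.0014,0.0002,0.0046,0,0,0],[0.0014,0.0002,0.0046,0,0,0]]'
python3 -m handwheel '[[0.001,0.0002,0.0046,0,0,0],[0.001,0.0002,0.0046,0,0,0],[0.001,0.0002,0.0047,0,0,0],[0.001,0.0001,0.0047,0,0,0],[0.0005,0.0001,0.0047,0,0,0],[0.0005,0.0001,0.0047,0,0,0],[0,0,0,0,0,0],[0,0,0,0,0,0]]'
```

```text
time: 7.78
ee_pos: [0.5818, 0.2355, 0.1646]
tcp_rot: [179.9, -0.2, 90.0]
wrist_force: [0.7, 6.1, 6.9]
opening: -0.0001
time: 8.45
ee_pos: [0.582, 0.2391, 0.1354]
tcp_rot: [-180.0, 0.0, 90.0]
wrist_force: [-0.4, 0.2, 0.2]
opening: -0.0002
```

```bash
python3 -m handwheel '[[0,0,0.0015,0,0,0],[0,0,0.0015,0,0,0],[0,0,0.0015,0,0,0],[0,0,0.0015,0,0,0],[0,0,0.0015,0,0,0],[0,0,0.0015,0,0,0],[0,0,0.0015,0,0,0],[0,0,0.0015,0,0,0]]'
```

```text
time: 9.12
ee_pos: [0.5823, 0.2393, 0.1239]
tcp_rot: [180.0, -0.0, 90.0]
wrist_force: [0.1, 3.9, 5.1]
opening: 0.0002
```

Run:
```python
from h import *
ims=[]
for n,(u0,u1,v0,v1) in dict(scene=(270,390,90,270),side=(250,370,140,320)).items():
    c=snap(n);ims.append(cv2.resize(c['img'][v0:v1,u0:u1,::-1],(400,600)))
cv2.imwrite('pics/s4.png',np.hstack(ims))
```

```text
(no output)
```

View pics/s4.png

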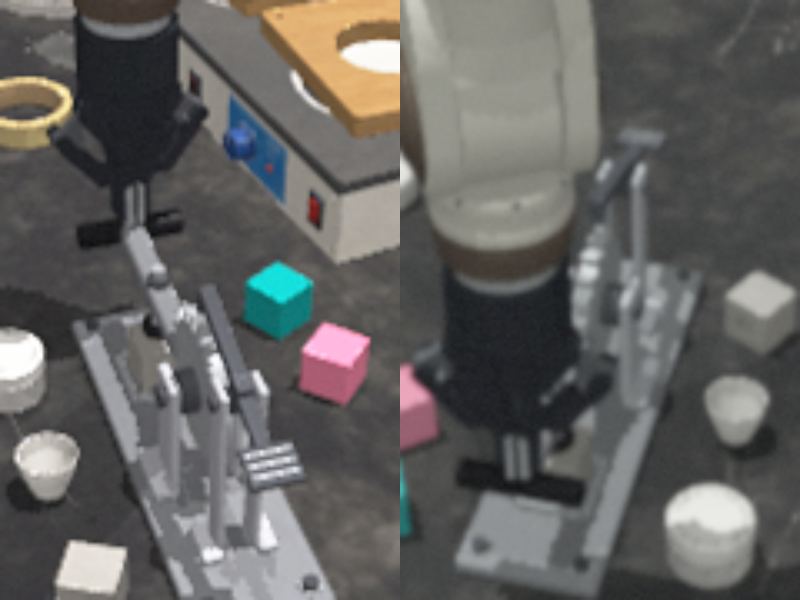

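The arm is nearly down, the tip is centred on the bar, and the pawl is still clear. I continue slowly until the force rises (expected TCP z about 0.1175).

```bash
python3 -m handwheel '[[0,0,0.001,0,0,0],[0,0,0.001,0,0,0],[0,0,0.001,0,0,0],[0,0,0.001,0,0,0],[0,0,0.0005,0,0,0],[0,0,0.0005,0,0,0],[0,0,0.0005,0,0,0],[0,0,0.0005,0,0,0]]'
```

```text
time: 9.88
ee_pos: [0.5822, 0.239, 0.1177]
tcp_rot: [180.0, -0.0, 90.0]
wrist_force: [1.3, 3.3, 5.1]
opening: 0.0002
```

```bash
python3 -m handwheel '[[0,0,0.0005,0,0,0],[0,0,0.0005,0,0,0],[0,0,0.0005,0,0,0],[0,0,0.0005,0,0,0],[0,0,0,0,0,0],[0,0,0,0,0,0],[0,0,0,0,0,0],[0,0,0,0,0,0]]'
```

```text
time: 10.55
ee_pos: [0.5823, 0.2391, 0.1173]
tcp_rot: [179.9, -0.0, 90.0]
wrist_force: [-3.3, 1.4, 14.5]
opening: 0.0001
```

The force rose to 14.5 N and motion stopped at TCP z 0.1173, so the foot is on the cube. Withdrawing upward.

```bash
python3 -m handwheel '[[0,0,-0.003,0,0,0],[0,0,-0.01,0,0,0],[0,0,-0.03,0,0,0],[0,0,-0.04,0,0,0],[0,0,-0.04,0,0,0],[0,0,-0.03,0,0,0],[0,0,0,0,0,0],[0,0,0,0,0,0]]'
python3 - <<'E'
from h import *
ims=[]
for n,(u0,u1,v0,v1) in dict(scene=(260,390,90,285),side=(250,380,130,325)).items():
    c=snap(n);w=cloud(c);ims.append(cv2.resize(c['img'][v0:v1,u0:u1,::-1],(400,600)))
    r=(w[...,:2]-[.556,.078]);a=np.deg2rad(-9.2)
    x=r[...,0]*np.cos(a)+r[...,1]*np.sin(a); y=-r[...,0]*np.sin(a)+r[...,1]*np.cos(a)
    m=(abs(x)<.02)&(y<-.14)&(y>-.18)&(w[...,2]>.12)&(w[...,2]<.19); print(n,'tail z',np.median(w[m],0)[2])
    m=(abs(abs(x)-.027)<.013)&(abs(y-.165)<.02)&(w[...,2]>.07)&(w[...,2]<.15); print('bar',m.sum(),np.median(y[m]),'top z',np.percentile(w[m][:,2],[50,95]))
cv2.imwrite('pics/s5.png',np.hstack(ims))
E
```

```text
time: 11.22
ee_pos: [0.5826, 0.2388, 0.2706]
tcp_rot: [179.9, -0.0, 90.0]
wrist_force: [-0.1, -1.1, -0.6]
opening: -0.0
scene tail z 0.14524046944534558
bar 147 0.16009106063736153 top z [0.09787851 0.10313366]
side tail z 0.14615141768720147
bar 221 0.17010078559498473 top z [0.09814157 0.10268826]
```

View pics/s5.png

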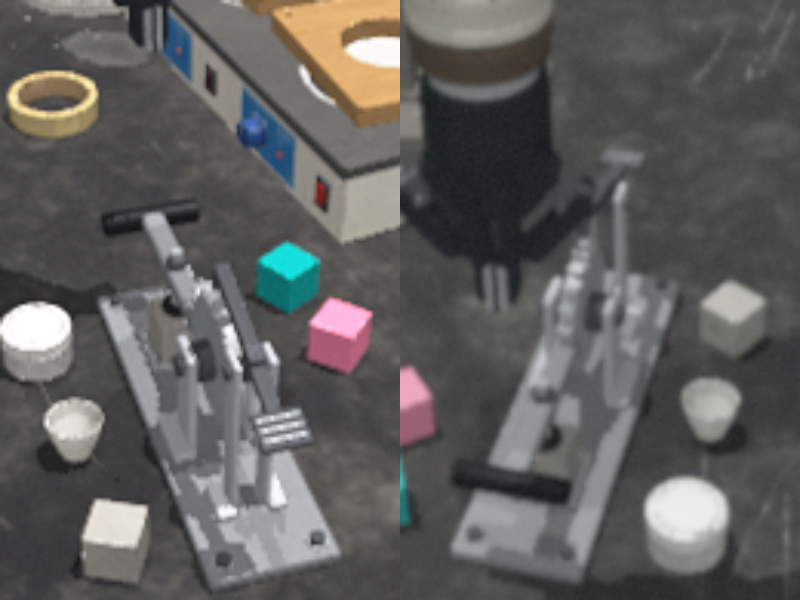

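The arm is level with its foot on the cube. The bar top reads 0.103, against an expected 0.100, and carries the same +3 mm bias seen when the arm was raised. The tail is still at z 0.145, the cube and bystanders are in place, and the gripper is clear. Handing in.

```bash
python3 -c "
from workcell import order
print(order.job_done())"
```

```text
the job is handed in; nothing more can be done
None
```

I pressed the pawl's tail down to its stop, then pushed the arm down by its crossbar until its foot rested on the cube, withdrew the gripper and handed the job in. The robot's clock stood at about 11 s of the 42 s allowed.

- **Pawl:** the force rose to 17 N after about 16 mm of travel. After the arm was down, both cameras still put the tail at z 0.145–0.146, so the pawl had stayed clear of the teeth.
- **Arm:** following the arc took about 4 to 9 N, rising to 14.5 N when motion stopped at TCP z 0.1173, where I expected the foot to land. The bar top then measured 0.103 m against 0.100 m expected. That 3 mm difference was also there when the arm was raised, so I take it as camera bias.
- **Cube and bystanders:** in the last pictures the cube looked in its place and flat under the foot, and the three bystanders looked undisturbed. I judged this by eye and did not measure their positions.
- **Gripper:** it was about 15 cm above the bar and touching nothing.

No check failed. `order.job_done()` reports no verdict, so I have no confirmation beyond these checks.

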